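# Clamp a resin specimen on its leaning stand with self-closing tweezers

## Task

The large resin specimen block that stands on end on the bench is to be cemented to the leaning tongue of the mounting stand: set it upright on the stand's ledge, one broad face against the tongue, and let go. Then squeeze the self-closing tweezers open, take them off their parking rail, and clip them straight down over the middle of the block's top edge so that the released jaws clamp block and tongue together. Leave the tweezers clamped there, and leave the other things on the bench where they are.

Things in the scene. Friction and masses are not known exactly. Their poses are not given: they have to be found in the camera images.
- block_center (a point): centre of the large clear resin block with an insect, loose, about 46 g: 36 mm wide (own x), 64 mm long (own y), 17 mm thick (own z). It starts standing on one end on the bench, own y vertical, centre 32 mm up. The other resin blocks near it are at most 47 mm long; the ones in the case stay there.
- seat_center (a point): where the block's centre lies when seated on the fixed mounting stand. Axes are the leaning tongue's: z up along it, 30 degrees from vertical; x squarely out of its front face; y level across it. The tongue is 24 mm wide, 6 mm thick; its front face is 8.5 mm behind this point (-x), its top end 32 mm along +z, level with the seated block's top. Block and tongue together are 23 mm thick.
- stand: the fixed stand under the tongue; origin on the bench at the middle of its base plate (120 x 84 mm, 10 mm high). The ledge lies 32 mm below seat_center along the tongue, square to it, 44 mm wide, with a 2.5 mm high lip along its edge, 22 mm in front of the tongue. Behind the tongue the upper 50 mm are free.
- pads_center (a point): middle between the two squeeze pads of the loose steel self-closing tweezers (crossed legs, 104 mm long, 70 g) when q = 0; q is joint tweezers_half. Fixed to one half: at q the true middle lies q/2 along own -x from here. Own z points from jaws to pads, x is the squeeze direction. Pads: parallel plates 22 mm wide (y), 38 mm high (z), 62 mm minus q over their outer faces.
- jaw_tip (a point): point of the same half at the level of the jaw tips, 85 mm below pads_center along its -z; middle of the jaw gap when q = 0, shifted like pads_center otherwise. Jaws are 18 mm wide (y), 30 mm long (z), each 7 mm thick; the legs cross above them. The tweezers start upright, clamped on the parking rail.
- tweezers_half (a joint): opening q of the tweezers in m: the jaw gap is 6 mm + q. 0 as clamped on the 6 mm rail, -0.003 fully closed, 0.030 the stop when squeezed fully (gap 36 mm). Squeezing the pads together opens the jaws equally; a spring closes them: 5 N on each pad at q = 0, 10.5 N at 0.030.
- rail_top (a point): middle of the top edge of the fixed parking rail: an upright aluminium strip 6 mm thick (own x), 60 mm long (own y), top edge 75 mm over the bench, on an 80 x 80 x 10 mm foot. The tweezers grip its top 22 mm, squeeze direction along the strip's thickness.
- specimen_8: bystander: small resin block 30 x 44 x 20 mm, lying flat; origin at its underside
- petri_1: bystander: petri dish 68 mm across, 15 mm high; origin at its underside
- vial_5: bystander: capped vial 23 mm across, 60 mm high; origin at its underside
- dropper_2: bystander: dropper bottle 33 mm across, 85 mm high; origin at its underside
- tape_roll: bystander: roll of tape lying flat, 96 mm across, 25 mm high; origin at its underside
Things that resemble listed ones, but are neither listed nor needed, are in the scene too. Of the things shaped like the part that bears pads_center, the bare steel one is meant.

How it is judged:
By the outcome, as a careful person would: the job done as asked, in the order asked, and still so for the second after the job is handed in, with the robot touching nothing.
It also fails if it takes over 54 s, if anything falls off the work surface, if the arm or the gripper's body presses on something with over 40 N, if the wrist force passes 120 N, or if a joint passes its speed limit or range.

## Robot

A 6-joint arm with a two-finger parallel gripper is mounted at the origin on a cart in front of the work surface, level with it; the furniture and walls round the work are solid. World frame = base frame: x ahead of the robot, y to its left, z up, the work surface at z = 0. Lengths are in mm, angles in degrees, forces in N, time in s.
With the tool pointing down it reaches from about 350 to 850 mm from the base axis. Payload 8.1 kg.
Tool frame: the origin (TCP) lies midway between the tips of the shut fingers; the grasp point (between the pads) lies 19 mm behind it; z points along the fingers, y is the direction in which the jaws open and shut (so a half turn about z gives the same grasp; the last joint's range is limited). The gripper opens to 85 mm and grips with 20 to 120 N. Pads are 22 mm wide; open, the fingers measure 114 mm over their backs; the gripper's body (76 mm by 85 mm) begins 54 mm behind the grasp point. The pads swing forward as they close: fully open they stand 13 mm farther back than shut.
Start: joints at [69.42, 7.471, 85.268, -0, 87.261, -4.893], TCP at [162.213, 577.661, 231.292] pointing down, gripper open.
Joint ranges: [-169.43, 169.43], [-51.17, 129.36], [1.28, 143.12], [-76.62, 256.62], [0, 156.53], [-152.29, 152.29]. Speed limits (degrees/s): [136.94, 136.94, 159.86, 180, 180, 180].

## Interface

Orientations are given as [roll, pitch, yaw] about the fixed x, y, z axes, in that order (R = Rz(yaw) Ry(pitch) Rx(roll)).
In Python, from bench import r gives the robot as it stands.
- The arm moves only by the shell command python3 -m jog 'ROWS' [FORCE]. ROWS is JSON, a list of rows, each a list of 5 numbers: the shift along the tool's x, y, z in m, then the turn about the tool's z in rad, then the opening, from 0 (shut) to 1 (fully open). A call has 1 to 20 rows; each row is the pose to reach, as a shift and turn from the pose measured when the call began, along the tool's axes at that moment; what a row does not reach only later rows make up. A row lasts 1/10 s, in which the tool goes at most 50 mm and 8.59 degrees, less where a joint would pass 70% of its speed; a pose out of reach is approached as far as the arm can. A call with a gripper value outside its range is refused whole. The fingers move at their own pace and stop on an object; FORCE is the grip in N (left out, the last holds). Time passes only in rows, so rows that repeat a pose let the fingers close. It gives the time, the measured TCP pose, the force and the opening at its end, in the units of the state.
- r.sense(): the state, without advancing time (a new reading comes with each control period).
- r.snapshot(name): name is "side" or "top"; returns a dict with "pixels" (400x640x3 uint8, red, green, blue), "K" (3x3 intrinsics, pixels), "k1" (the pictures are not rectified: a ray, as slopes to the right and down, at radius r is drawn at 1 + k1 r^2 times it, then the intrinsics apply), "R" (3x3) and "t" (3): a world point X has camera coordinates R X + t. Camera axes: x right, y down, z forward; pixel columns grow to the right and rows downward; lengths in mm; the calibration is good to about 2 mm. A picture is of the moment at which its call begins. There is no depth.
- r.hand_in(): hands the job in, once; it reports no verdict.
The state is a dict: "time": time; "joint_pos": joint angles; "qd": joint speeds; "joint_efforts": joint torques, N m; "tool_pos": TCP position; "tcp_rot": TCP orientation; "ft_force": force on the tool from outside, world axes, zero at the start; "wrist_torque": the same for the moment, N m; "finger_gap": finger opening in mm.
Only numpy, scipy, OpenCV 4.12 (cv2) and the standard library are available. Lean on these libraries where they do the work, as an engineer would, in place of code of your own. Each camera call takes 0.05 s, during which the arm holds its last target.

## Working session

There is one attempt and no reset: what is moved stays moved. The work goes in short steps, Python scripts to look and compute and a shell command to move; the robot and the scene stay as the last step left them, time stands still between calls to the robot, and variables do not carry over. Pictures are saved under pics/ and viewed, and the job is handed in when it is done.

```bash
ls -la; mkdir -p pics
python3 - <<'E'
from bench import r
import cv2,json,pickle
s=r.sense(); print({k:v for k,v in s.items()})
for n in ("side","top"):
    d=r.snapshot(n); cv2.imwrite(f"pics/{n}0.png",d["pixels"][:,:,::-1]); pickle.dump(d,open(f"pics/{n}0.pkl","wb"))
    print(n,d["K"],d["k1"],d["R"],d["t"])
E
```

```text
total 12
drwxr-xr-x  3 agent agent 4096 Dec  7 03:19 .
drwxr-xr-x 23 root  root  4096 Dec  7 03:19 ..
drwxr-xr-x  2 agent agent 4096 Dec  7 03:19 pics
{'time': 0.0, 'joint_pos': array([ 6.94208108e+01,  7.51301180e+00,  8.53328679e+01, -1.01331563e-03,
        8.72626695e+01, -4.89397245e+00]), 'qd': array([ 0.00269404, -0.01477147,  0.00022454,  0.13886881,  0.05839217,
       -0.00406912]), 'joint_efforts': array([ 8.99610186e-04, -5.69396067e+01, -5.00560462e+01,  2.02568253e-04,
        1.44603572e-02,  3.77142158e-05]), 'tool_pos': array([161.99995762, 577.11212422, 230.23191274]), 'tcp_rot': array([-1.79891760e+02, -8.25218006e-03,  1.64314825e+02]), 'ft_force': array([ 0.22804911, -0.58116357, -0.28615622]), 'wrist_torque': array([-0.03855843,  0.04420551,  0.00501113]), 'finger_gap': 85.3597358221706}
side [[422.73684777   0.         318.13452028]
 [  0.         422.73684777 197.88580303]
 [  0.           0.           1.        ]] 0.02402092030224603 [[-0.97223669 -0.23314716 -0.01995563]
 [-0.13971298  0.64678524 -0.74976606]
 [ 0.18771284 -0.72616201 -0.66140202]] [563.94803795 107.38546754 893.83083643]
top [[365.05410136   0.         320.22504861]
 [  0.         365.05410136 197.69850606]
 [  0.           0.           1.        ]] -0.04671042284302802 [[ 0.02794719 -0.99879984  0.04022232]
 [-0.99027519 -0.03314985 -0.13511529]
 [ 0.13628649 -0.03605507 -0.99001314]] [ 24.34652514 541.45059898 896.26275459]
```

View pics/side0.png

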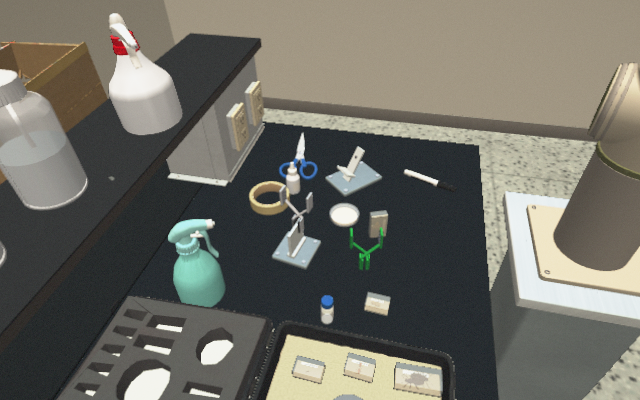

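View pics/top0.png

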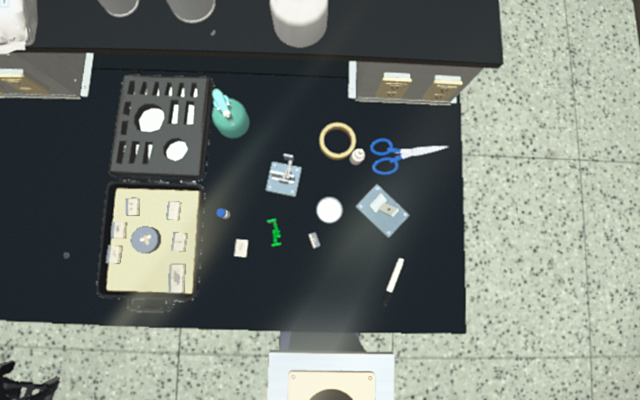

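```bash
cat > h.py <<'E'
import numpy as np,cv2,pickle
from scipy.spatial.transform import Rotation as Ro
def snap(tag):
    from bench import r
    o={}
    for n in ("side","top"):
        d=r.snapshot(n); pickle.dump(d,open(f"pics/{n}{tag}.pkl","wb")); o[n]=d
    return o
def load(n,tag): return pickle.load(open(f"pics/{n}{tag}.pkl","rb"))
def dist(d): return np.array([d["k1"],0,0,0,0.])
def proj(d,X):
    X=np.atleast_2d(np.array(X,float)); p,_=cv2.projectPoints(X,cv2.Rodrigues(d["R"])[0],d["t"].astype(float),d["K"],dist(d)); return p[:,0]
def ray(d,uv):
    n=cv2.undistortPoints(np.array([[uv]],float),d["K"],dist(d))[0,0]
    v=d["R"].T@np.array([n[0],n[1],1]); return -d["R"].T@d["t"],v/np.linalg.norm(v)
def onz(d,uv,z):
    c,v=ray(d,uv); return c+v*(z-c[2])/v[2]
def tri(a,ua,b,ub):
    c1,v1=ray(a,ua);c2,v2=ray(b,ub)
    A=np.stack([v1,-v2],1); s=np.linalg.lstsq(A,c2-c1,rcond=None)[0]
    p,q=c1+s[0]*v1,c2+s[1]*v2
    return (p+q)/2,np.linalg.norm(p-q)
def crop(d,x0,y0,x1,y1,k,f):
    cv2.imwrite(f,cv2.resize(d["pixels"][y0:y1,x0:x1,::-1],None,fx=k,fy=k,interpolation=cv2.INTER_CUBIC))
E
python3 - <<'E'
from h import *
s=load("side",0);t=load("top",0)
crop(s,235,130,435,280,4,"pics/sc.png"); crop(t,220,120,420,270,4,"pics/tc.png")
for d in(s,t): print(-d["R"].T@d["t"], proj(d,[[162,577,231],[162,577,0],[0,0,0]]))
E
```

```text
[395.5105919  711.0935424  682.94944026] [[648.19875952 549.48559441]
 [551.72175709 591.27603157]
 [587.49635409 249.17695845]]
[413.35617188  74.58112878 959.49088589] [[ 38.74320197 370.66834566]
 [103.12816818 341.21738561]
 [329.97216539 414.46792951]]
```

View pics/sc.png

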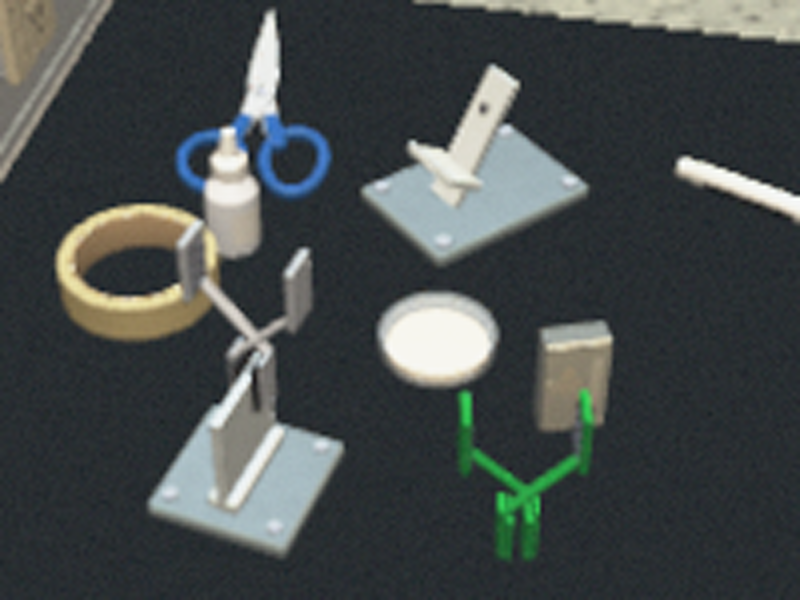

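View pics/tc.png

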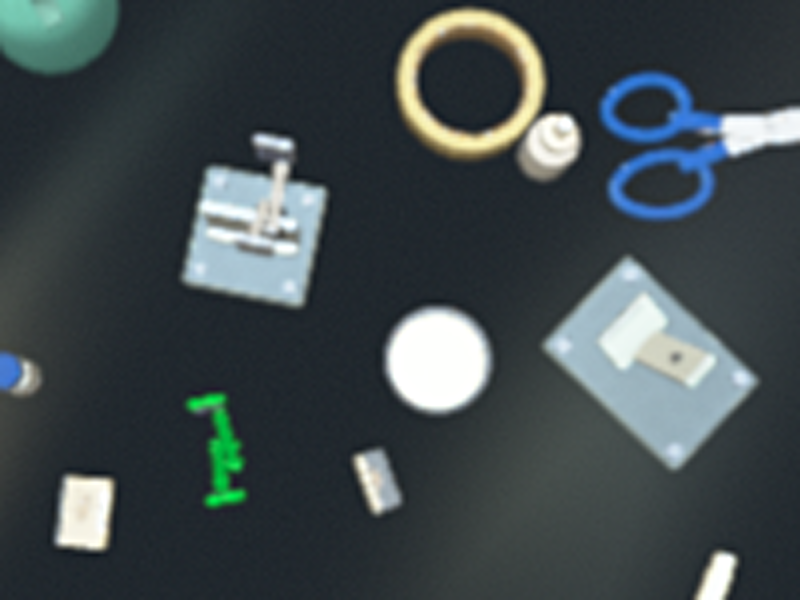

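Run:
```python
from h import *
s=load("side",0);t=load("top",0)
T=lambda u,v:(220+u/4-.375,120+v/4-.375)
S=lambda u,v:(235+u/4-.375,130+v/4-.375)
def P(n,l,d,f):
    p=np.array([onz(d,f(*q),10)[:2] for q in l]); e=np.roll(p,-1,0)-p
    print(n,p.round(1).tolist(),'c',p.mean(0).round(1),'len',np.linalg.norm(e,axis=1).round(1),'ang',np.degrees(np.arctan2(e[:,1],e[:,0])).round(1))
P('foot top',[(208,167),(328,187),(303,305),(182,283)],t,T)
P('foot side',[(150,505),(284,552),(343,447),(205,400)],s,S)
P('stand top',[(628,257),(758,380),(675,470),(542,345)],t,T)
P('stand side',[(362,190),(440,262),(588,185),(505,128)],s,S)
# block top
P('blocktop',[(354,457),(382,449),(402,505),(376,515)],t,T)
crop(t,260,145,310,200,10,"pics/tc2.png");crop(s,265,170,325,270,6,"pics/sc2.png")
crop(t,300,225,330,255,16,"pics/tc3.png");crop(s,340,200,400,275,8,"pics/sc3.png")
```

```text
foot top [[636.9, 171.7], [626.3, 91.7], [546.7, 105.3], [558.6, 185.0]] c [592.1 138.4] len [80.6 80.7 80.6 79.5] ang [-97.6 170.3  81.5  -9.7]
foot side [[637.8, 170.5], [561.5, 185.5], [548.7, 109.0], [631.7, 91.1]] c [594.9 139. ] len [77.8 77.6 84.9 79.6] ang [168.9 -99.4 -12.2  85.7]
stand top [[586.2, -109.1], [506.8, -196.4], [446.0, -141.1], [525.4, -52.4]] c [ 516.1 -124.8] len [118.   82.1 119.   83.1] ang [-132.3  137.7   48.2  -43. ]
stand side [[587.7, -109.2], [526.2, -51.1], [448.3, -144.2], [509.4, -193.3]] c [ 517.9 -124.5] len [ 84.7 121.3  78.4 114.9] ang [ 136.6 -129.9  -38.8   47. ]
blocktop [[448.5, 68.7], [454.2, 50.7], [418.5, 36.7], [411.6, 53.3]] c [433.2  52.4] len [18.9 38.3 18.  39.9] ang [ -72.4 -158.6  112.5   22.6]
```

View pics/tc2.png

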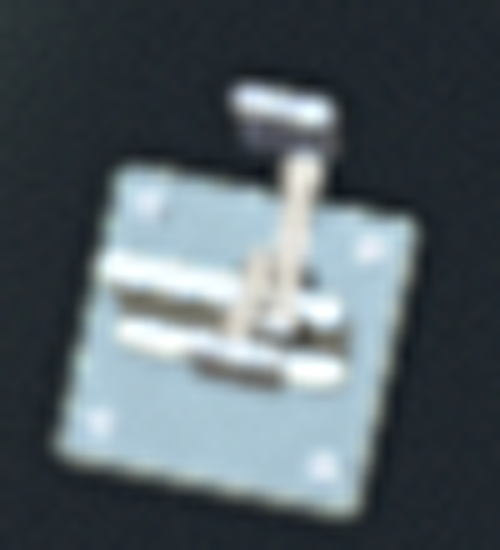

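View pics/sc2.png

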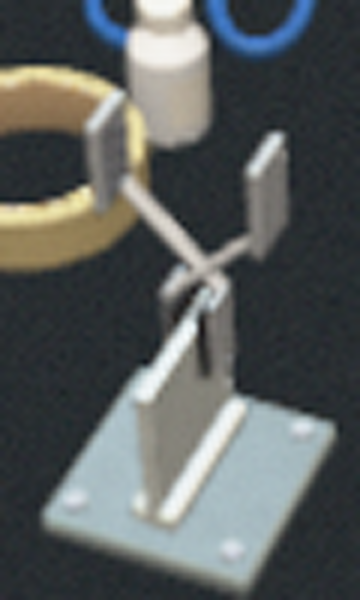

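View pics/tc3.png

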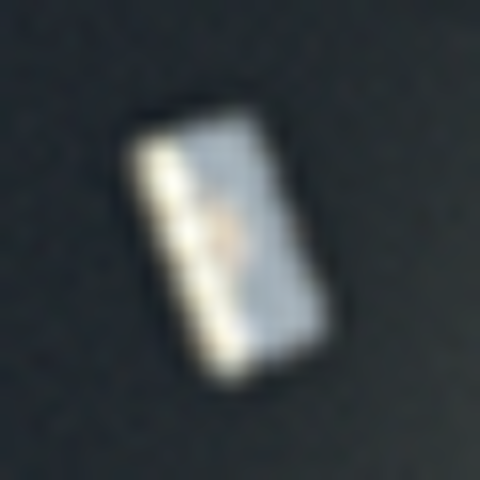

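View pics/sc3.png

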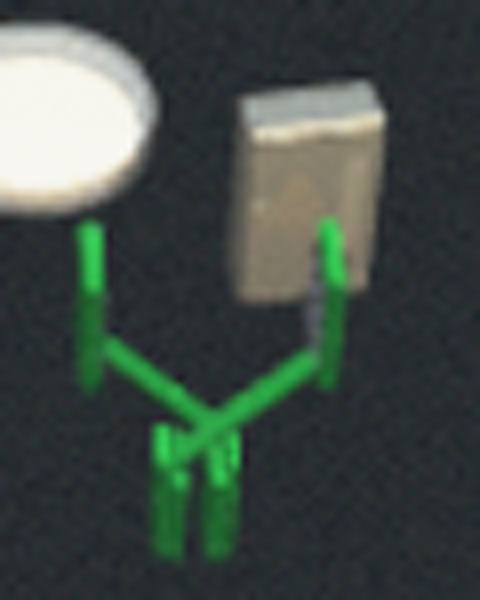

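Run:
```python
from h import *
s=load("side",0);t=load("top",0)
crop(t,350,180,415,240,9,"pics/tc4.png");crop(s,322,140,386,200,9,"pics/sc4.png")
T=lambda u,v:(260+u/10-.45,145+v/10-.45); S=lambda u,v:(265+u/6-.4,170+v/6-.4)
for n,a,b in(("near pad",(240,352),(264,150)),("far pad",(285,100),(105,111)),("rail near-left end",(108,265),(147,395))):
    print(n,tri(t,T(*a),s,S(*b)))
    for z in(75,157): print(z,onz(t,T(*a),z),onz(s,S(*b),z))
print('rail far end top', onz(t,T(340,310),75), onz(s,S(212,290),75))
```

```text
near pad (array([563.04722891, 128.40754411, 156.96270032]), np.float64(3.188648464884743))
75 [576.56012784 133.68273504  75.        ] [591.06292905  37.43632477  75.        ]
157 [561.42970128 128.20350197 157.        ] [564.68690074 128.29896595 157.        ]
far pad (array([619.5394284 , 120.56399008, 157.01030946]), np.float64(0.29324430298647314))
75 [640.44527617 125.23868134  75.        ] [654.65311222  28.4570482   75.        ]
157 [619.39214058 120.54228551 157.        ] [619.70006307 120.53081095 157.        ]
rail near-left end (array([597.0485543 , 166.82279148,  77.04838916]), np.float64(0.6010272926119713))
75 [597.16959664 166.99368522  75.        ] [598.04367072 164.96129287  75.        ]
157 [580.12849303 158.42623727 157.        ] [570.72608251 238.62341261 157.        ]
rail far end top [587.91923462 109.58490132  75.        ] [590.22326827 112.43728213  75.        ]
```

View pics/tc4.png

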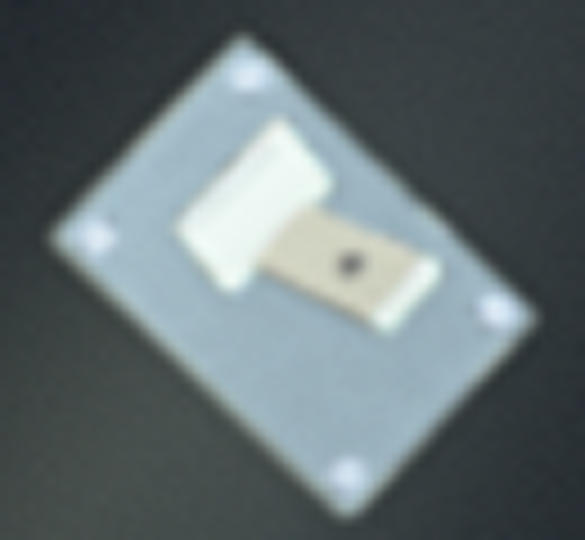

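View pics/sc4.png

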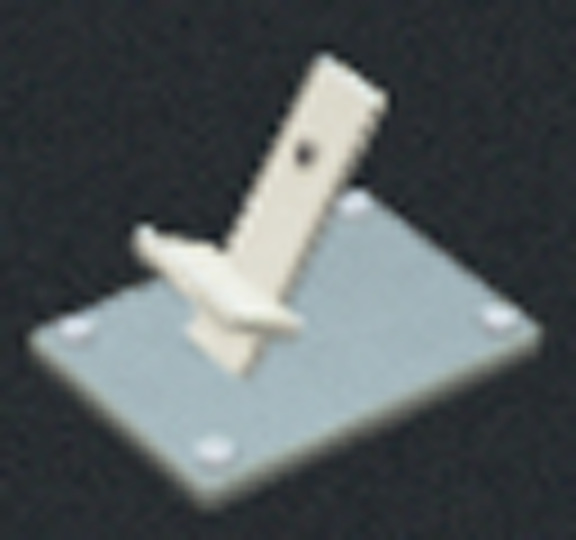

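Run:
```python
from h import *
s=load("side",0);t=load("top",0)
T=lambda u,v:(350+u/9-.44,180+v/9-.44); S=lambda u,v:(322+u/9-.44,140+v/9-.44)
for n,a,b in(("front top mid",(392,286),(346,84)),("back L",(442,268),(326,52)),("back R",(392,332),(388,97)),("hole",(350,264),(305,153)),
 ("lipL",(280,118),(135,230)),("lipR",(178,225),(300,325))):
    p,e=tri(t,T(*a),s,S(*b)); print(n,p.round(1),e.round(1))
# model prediction
def model(yaw,fx,fy):pass
a=np.radians(47.5); f=np.array([np.cos(a),np.sin(a),0]); l=np.array([-np.sin(a),np.cos(a),0]);u=np.array([0,0,1.])
x=.866*f+.5*u; z=-.5*f+.866*u
print(x,z)
T3=lambda u,v:(300+u/16-.47,225+v/16-.47);S3=lambda u,v:(340+u/8-.44,200+v/8-.44)
c=np.array([onz(t,T3(*q),64) for q in((133,150),(253,105),(330,335),(225,380))]);print(c.round(1),c.mean(0))
c=np.array([onz(s,S3(*q),64) for q in((240,95),(370,82),(384,120),(250,137))]);print(c.round(1),c.mean(0))
for n,p in (("blk bottom side",onz(s,S3(240,298),0)),("r",onz(s,S3(365,292),0))):print(n,p)
# bystanders
for n,q in(("green",(275,233)),("petri",(329,210)),("s8",(241,248))): print(n,onz(t,q,20 if n!="green" else 50).round(0))
```

```text
front top mid [ 505.7 -133.8   91.9] 0.4
back L [ 512.2 -147.3   92.1] 2.8
back R [ 493.9 -134.6   88.7] 1.0
hole [ 514.1 -126.8   72.7] 1.9
lipL [ 557.7 -111.6   50.9] 2.4
lipR [516.7 -83.7  48.4] 17.3
[0.58506112 0.63848217 0.5       ] [-0.3377951  -0.36863867  0.866     ]
[[446.4  69.7  64. ]
 [453.8  51.6  64. ]
 [419.2  38.9  64. ]
 [412.   54.6  64. ]] [432.84483166  53.70579379  64.        ]
[[454.   50.8  64. ]
 [421.   38.4  64. ]
 [415.7  52.3  64. ]
 [449.1  66.2  64. ]] [434.95904263  51.93125477  64.        ]
blk bottom side [448.30516356  63.40681811   0.        ]
r [415.11876931  53.76021127   0.        ]
green [447. 151.  50.]
petri [511.  17.  20.]
s8 [407. 238.  20.]
```

```bash
cat >> h.py <<'E'
def rel(X,phi=None):
    "world TCP target X, tool y azimuth phi -> row numbers"
    from bench import r
    s=r.sense(); Rm=Ro.from_euler('xyz',s["tcp_rot"],degrees=True).as_matrix()
    d=Rm.T@(np.array(X)-s["tool_pos"])/1000
    a=np.degrees(np.arctan2(Rm[1,1],Rm[0,1]))
    tu=0 if phi is None else -((phi-a+90)%180-90)
    print('row',d.round(4),'turn',np.radians(tu).round(3),'| t',s["time"].round(2),'pos',s["tool_pos"].round(1),'rot',s["tcp_rot"].round(2),'phi',a.round(1),'gap',s["finger_gap"].round(1),'F',s["ft_force"].round(1))
E
python3 -c "
from h import *
rel([434,53,110],21.8)"
```

```text
Traceback (most recent call last):
  File "h.py", line 32, in rel
    print('row',d.round(4),'turn',np.radians(tu).round(3),'| t',s["time"].round(2),'pos',s["tool_pos"].round(1),'rot',s["tcp_rot"].round(2),'phi',a.round(1),'gap',s["finger_gap"].round(1),'F',s["ft_force"].round(1))
                                                                ^^^^^^^^^^^^^^^
AttributeError: 'float' object has no attribute 'round'
```

```bash
sed -i 's/s\["time"\].round(2)/round(s["time"],2)/; s/s\["finger_gap"\].round(1)/round(float(s["finger_gap"]),1)/' h.py
python3 -c "
from h import *
rel([434,53,110],21.8)"
```

```text
row [-0.4036 -0.4309  0.121 ] turn 0.917 | t 0.1 pos [162.  577.2 230.3] rot [-1.7990e+02 -1.0000e-02  1.6431e+02] phi 74.3 gap 85.8 F [0.  0.3 1. ]
```

```bash
python3 -m jog '[[-0.404,-0.431,0.04,0.917,0.75],[-0.404,-0.431,0.04,0.917,0.75],[-0.404,-0.431,0.04,0.917,0.75],[-0.404,-0.431,0.04,0.917,0.75],[-0.404,-0.431,0.04,0.917,0.75],[-0.404,-0.431,0.04,0.917,0.75],[-0.404,-0.431,0.04,0.917,0.75],[-0.404,-0.431,0.04,0.917,0.75],[-0.404,-0.431,0.04,0.917,0.75],[-0.404,-0.431,0.04,0.917,0.75],[-0.404,-0.431,0.04,0.917,0.75],[-0.404,-0.431,0.04,0.917,0.75],[-0.404,-0.431,0.12,0.917,0.75],[-0.404,-0.431,0.12,0.917,0.75],[-0.404,-0.431,0.12,0.917,0.75],[-0.404,-0.431,0.12,0.917,0.75]]' 20
python3 -c "
from h import *
rel([434,53,20],21.8)"
```

```text
time: 1.7
tool_pos: [433.9, 52.9, 111.1]
tcp_rot: [-179.9, 0.0, 111.8]
ft_force: [0.3, -0.0, -0.1]
finger_gap: 64.2
row [0.0001 0.0004 0.0911] turn -0.0 | t 1.7 pos [433.9  52.9 111.1] rot [-1.7985e+02  4.0000e-02  1.1178e+02] phi 21.8 gap 64.2 F [ 0.3 -0.  -0.1]
```

```bash
python3 -m jog '[[0,0,0.05,0,0.75],[0,0,0.091,0,0.75],[0,0,0.091,0,0.75],[0,0,0.091,0,0.75]]'
python3 -c "
from h import *
o=snap('1');rel([434,53,20],21.8)
crop(o['side'],340,180,440,270,7,'pics/s1.png')"
```

```text
time: 2.1
tool_pos: [434.7, 53.1, 22.1]
tcp_rot: [-179.9, 0.1, 111.8]
ft_force: [0.8, 0.8, 1.0]
finger_gap: 64.2
row [ 0.001  -0.0024  0.0036] turn 0.0 | t 2.2 pos [436.6  53.   23.6] rot [1.7987e+02 1.5000e-01 1.1181e+02] phi 21.8 gap 63.7 F [ 0.2  1.3 -0.8]
```

View pics/s1.png

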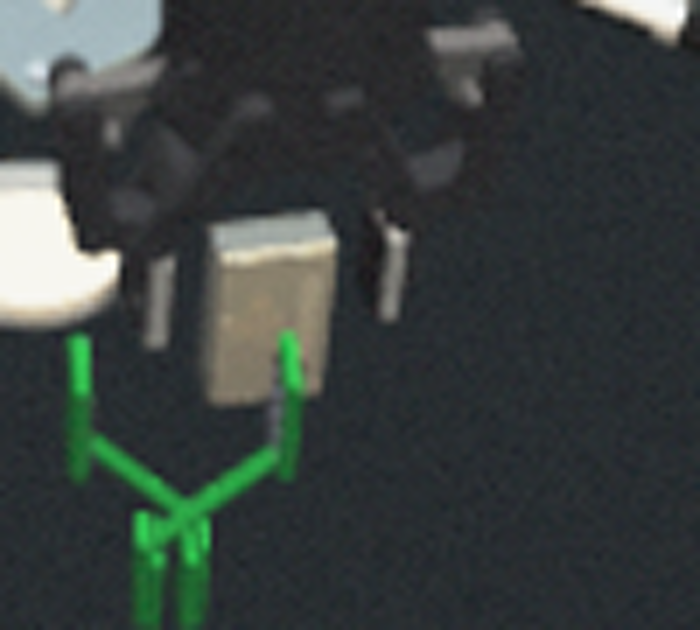

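```bash
python3 -m jog '[[0,0,0.003,0,0.3],[0,0,0.003,0,0.1],[0,0,0.003,0,0.1],[0,0,0.003,0,0.1],[0,0,0.003,0,0.1]]' 40
python3 -c "
from h import *
rel([434,53,130],21.8)"
```

```text
time: 2.7
tool_pos: [438.7, 53.0, 23.0]
tcp_rot: [179.7, 0.2, 111.8]
ft_force: [-1.3, -0.4, 9.5]
finger_gap: 35.4
row [ 0.0013 -0.0037 -0.1071] turn 0.0 | t 2.7 pos [438.7  53.   23. ] rot [179.66   0.23 111.81] phi 21.8 gap 35.4 F [-1.3 -0.4  9.5]
```

```bash
python3 -m jog '[[0,0,-0.05,0,0.1],[0,0,-0.1,0,0.1],[0,0,-0.117,0,0.1],[0,0,-0.117,0,0.1],[0,0,-0.117,0,0.1]]'
python3 -c "
from h import *
rel([531,-107.5,130],-42)"
```

```text
time: 3.2
tool_pos: [438.3, 53.2, 140.6]
tcp_rot: [179.6, 0.3, 111.8]
ft_force: [0.1, -0.0, -0.5]
finger_gap: 35.5
row [-0.1836  0.0263  0.0117] turn 1.114 | t 3.2 pos [438.3  53.2 140.6] rot [179.56   0.27 111.81] phi 21.8 gap 35.5 F [ 0.1 -0.  -0.5]
```

```bash
python3 -m jog '[[-0.184,0.026,0.01,1.114,0.1],[-0.184,0.026,0.01,1.114,0.1],[-0.184,0.026,0.01,1.114,0.1],[-0.184,0.026,0.01,1.114,0.1],[-0.184,0.026,0.01,1.114,0.1],[-0.184,0.026,0.01,1.114,0.1],[-0.184,0.026,0.01,1.114,0.1],[-0.184,0.026,0.01,1.114,0.1],[-0.184,0.026,0.01,1.114,0.1],[-0.184,0.026,0.01,1.114,0.1],[-0.184,0.026,0.01,1.114,0.1]]'
python3 -c "
from h import *
o=snap('2');rel([531,-107.5,68],-42)
crop(o['side'],310,110,410,200,7,'pics/s2.png');crop(o['top'],340,160,440,240,7,'pics/t2.png')"
```

```text
time: 4.3
tool_pos: [530.4, -107.8, 130.9]
tcp_rot: [179.6, -0.2, 48.1]
ft_force: [-0.3, -0.2, -0.2]
finger_gap: 35.3
row [ 0.0002 -0.0005  0.0633] turn 0.001 | t 4.4 pos [ 530.7 -107.9  131.3] rot [179.59  -0.26  48.05] phi -42.0 gap 35.6 F [-0.5  0.1 -0.5]
```

View pics/s2.png

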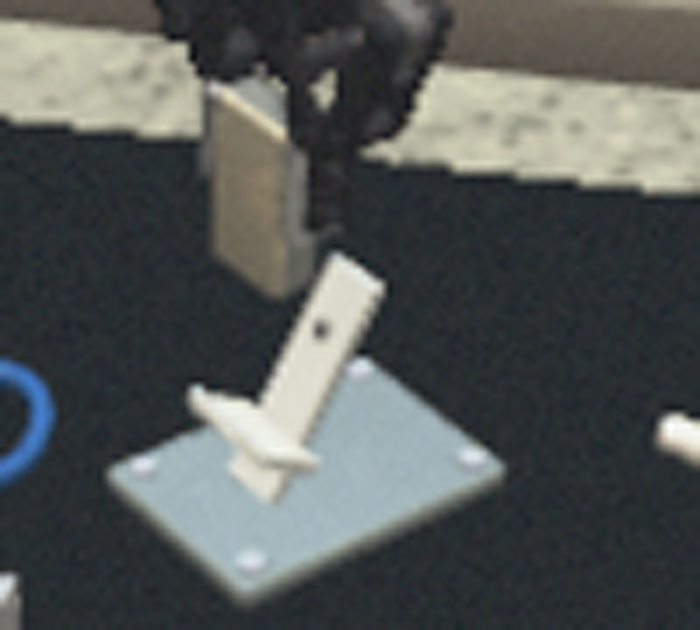

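View pics/t2.png

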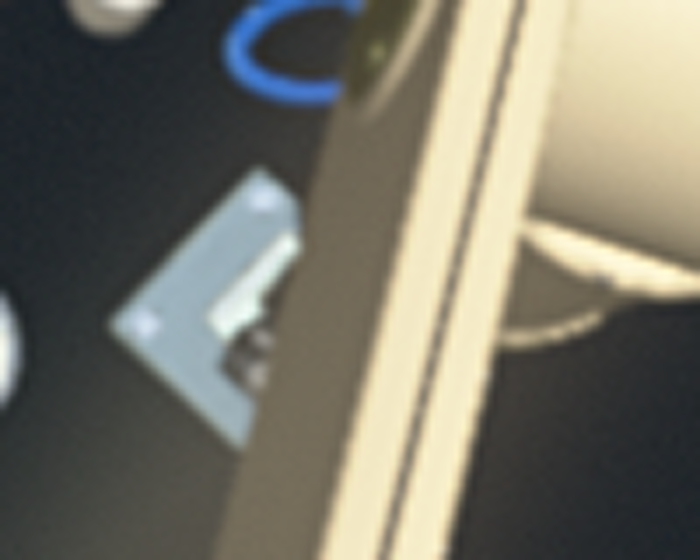

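Run:
```python
from h import *
s=load("side",2); S=lambda u,v:(310+u/7-.43,110+v/7-.43)
a=np.radians(48); f=np.array([np.cos(a),np.sin(a)]); l=np.array([-np.sin(a),np.cos(a)])
tcp=np.array([530.6,-107.9])
for n,q,z in(("bl",(211,252),108),("br",(279,298),108),("backr",(312,284),108),("tl",(212,86),172),("tr front",(285,133),172)):
  p=onz(s,S(*q),z); print(n,p.round(1),'f,l',((p[:2]-tcp)@f).round(1),((p[:2]-tcp)@l).round(1))
```

```text
bl [ 552.3 -114.6  108. ] f,l 9.6 -20.6
br [524.9 -92.7 108. ] f,l 7.4 14.4
backr [ 515.5 -103.   108. ] f,l -6.4 14.5
tl [ 553.2 -116.2  172. ] f,l 9.0 -22.4
tr front [524.9 -92.9 172. ] f,l 7.3 14.3
```

Run:
```python
from h import *
s=load("side",2); S=lambda u,v:(310+u/7-.43,110+v/7-.43)
a=np.radians(48); f=np.array([np.cos(a),np.sin(a)]); l=np.array([-np.sin(a),np.cos(a)])
tcp=np.array([530.6,-107.9])
for n,q,z in(("tL",(328,258),92),("tR",(375,296),92),("hole",(321,329),72.5),("lipL",(192,388),50),("lipR",(317,461),50),("footL",(232,473),10),("footR",(270,503),10)):
  p=onz(s,S(*q),z); print(n,p.round(1),'f,l',((p[:2]-tcp)@f).round(1),((p[:2]-tcp)@l).round(1))
p=np.array([517.9,-124.5]);print((p-tcp)@f,(p-tcp)@l); p=np.array([516.1,-124.8]);print((p-tcp)@f,(p-tcp)@l)
```

```text
tL [ 516.1 -142.2   92. ] f,l -35.2 -12.2
tR [ 496.5 -123.    92. ] f,l -34.0 15.2
hole [ 515.2 -127.    72.5] f,l -24.5 -1.3
lipL [ 558.2 -113.5   50. ] f,l 14.3 -24.2
lipR [507.9 -81.7  50. ] f,l 4.3 34.4
footL [ 544.  -118.5   10. ] f,l 1.1 -17.0
footR [ 527.4 -104.4   10. ] f,l 0.4 4.7
-20.834162803682272 -1.6696287819941027
-22.2615413427714 -0.5327072780424816
```

```bash
python3 -m jog '[[0.003,-0.001,0.03,0,0.1],[0.003,-0.001,0.045,0,0.1],[0.003,-0.001,0.055,0,0.1],[0.003,-0.001,0.06,0,0.1],[0.003,-0.001,0.06,0,0.1]]'
python3 -c "
from h import *
o=snap('3');rel([533,-105.7,68],-42)
crop(o['side'],310,110,410,200,7,'pics/s3.png')"
```

```text
time: 4.9
tool_pos: [532.4, -105.1, 71.6]
tcp_rot: [179.6, -0.2, 48.1]
ft_force: [0.5, -0.1, -0.5]
finger_gap: 35.6
row [-0.0002  0.0003  0.0039] turn 0.001 | t 5.0 pos [ 532.9 -105.3   71.9] rot [179.54  -0.28  48.05] phi -41.9 gap 35.8 F [-0.3 -0.7 -0.4]
```

View pics/s3.png

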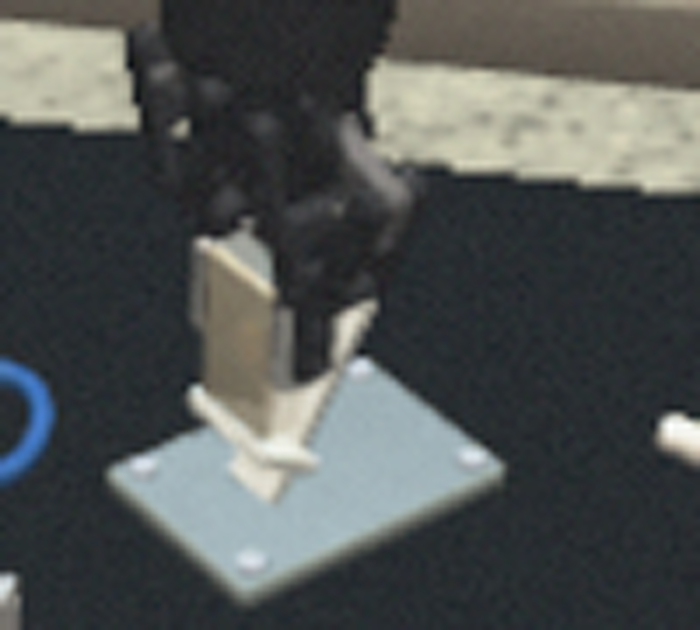

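```bash
python3 -m jog '[[0,0,0.003,0,0.1],[0,0,0.003,0,0.1]]';python3 -m jog '[[0,0,0.003,0,0.1],[0,0,0.003,0,0.1]]'
```

```text
time: 5.2
tool_pos: [533.4, -105.4, 71.1]
tcp_rot: [179.5, -0.3, 48.1]
ft_force: [-9.2, 2.4, 16.8]
finger_gap: 35.4
time: 5.4
tool_pos: [533.5, -105.4, 70.9]
tcp_rot: [179.5, -0.3, 48.1]
ft_force: [-14.9, 3.9, 25.9]
finger_gap: 35.5
```

```bash
python3 -m jog '[[0,0,-0.002,0,0.1],[0,0,-0.002,0,0.1]]' 20; python3 -m jog '[[0,0,0,0,0.5],[0,0,0,0,0.55],[0,0,0,0,0.6],[0,0,0,0,0.6],[0,0,0,0,0.6]]'
python3 -c "
from h import *
o=snap('4');rel([533,-105.7,68],-42)
crop(o['side'],310,110,410,200,7,'pics/s4.png')"
```

```text
time: 5.6
tool_pos: [534.4, -105.8, 74.1]
tcp_rot: [179.4, -0.3, 48.1]
ft_force: [-0.1, -0.0, 0.7]
finger_gap: 35.5
time: 6.1
tool_pos: [534.3, -105.7, 73.8]
tcp_rot: [179.4, -0.3, 48.1]
ft_force: [0.3, 0.2, 0.1]
finger_gap: 51.1
row [-0.0009 -0.0011  0.0059] turn 0.001 | t 6.2 pos [ 534.3 -105.7   73.9] rot [179.42  -0.34  48.09] phi -41.9 gap 51.4 F [ 0.5  0.1 -0.5]
```

View pics/s4.png

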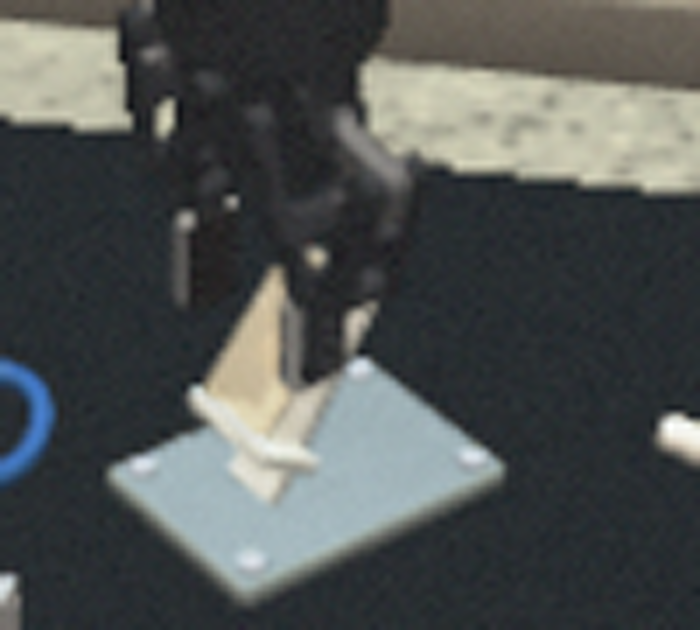

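```bash
python3 -m jog '[[0,0,-0.03,0,0.7],[0,0,-0.08,0,0.7],[0,0,-0.13,0,0.7],[0,0,-0.13,0,0.9],[0,0,-0.13,0,1]]'
python3 -c "
from h import *
rel([591.2,124.5,215],-8.5)"
```

```text
time: 6.7
tool_pos: [534.1, -105.8, 206.0]
tcp_rot: [179.2, -0.4, 48.1]
ft_force: [-0.5, -0.3, -0.1]
finger_gap: 84.7
row [ 0.2096 -0.1112 -0.0089] turn -0.583 | t 6.7 pos [ 534.1 -105.8  206. ] rot [179.19  -0.45  48.09] phi -41.9 gap 84.7 F [-0.5 -0.3 -0.1]
```

```bash
python3 -m jog '[[0.21,-0.111,-0.01,-0.583,1],[0.21,-0.111,-0.01,-0.583,1],[0.21,-0.111,-0.01,-0.583,1],[0.21,-0.111,-0.01,-0.583,1],[0.21,-0.111,-0.01,-0.583,1],[0.21,-0.111,-0.01,-0.583,1],[0.21,-0.111,-0.01,-0.583,1],[0.21,-0.111,-0.01,-0.583,1]]'
python3 -c "
from h import *
o=snap('5');rel([591.2,124.5,119],-8.5)
crop(o['side'],310,110,410,200,7,'pics/s5.png');crop(o['top'],340,160,440,240,7,'pics/t5.png');crop(o['side'],250,110,350,260,4,'pics/s5b.png')"
```

```text
time: 7.5
tool_pos: [590.8, 123.8, 214.5]
tcp_rot: [179.2, 0.1, 81.5]
ft_force: [0.0, -1.1, 0.0]
finger_gap: 85.4
row [ 0.0013 -0.0016  0.0963] turn -0.002 | t 7.6 pos [591.2 123.4 215.3] rot [1.7915e+02 1.1000e-01 8.1390e+01] phi -8.6 gap 85.1 F [ 0.3 -0.5 -0.1]
```

View pics/s5.png

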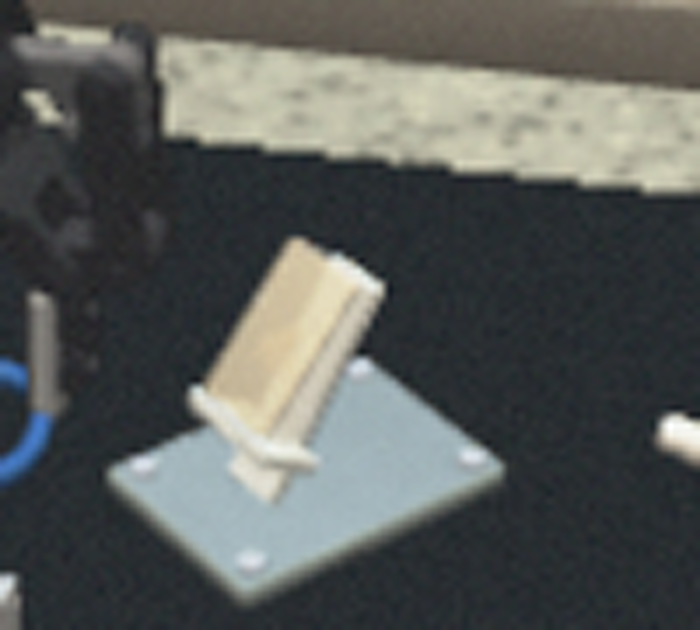

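View pics/t5.png

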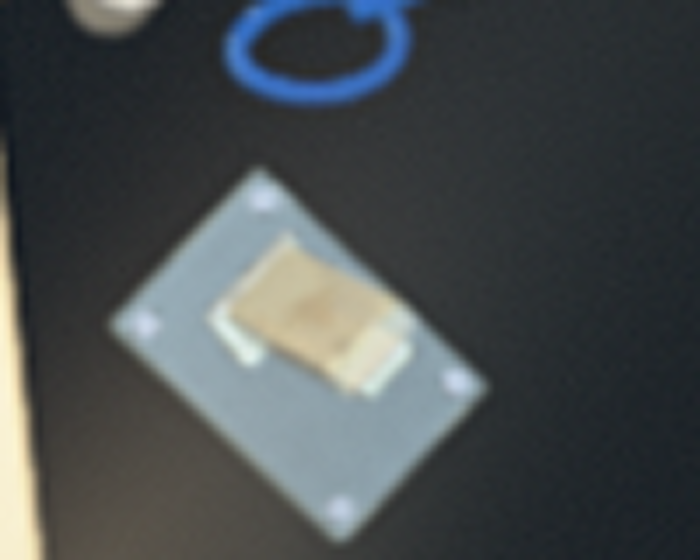

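View pics/s5b.png

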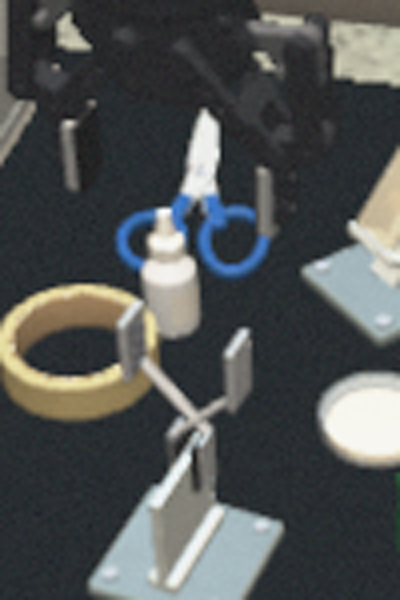

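```bash
python3 -m jog '[[0.001,-0.001,0.04,0,1],[0.001,-0.001,0.075,0,1],[0.001,-0.001,0.09,0,1],[0.001,-0.001,0.097,0,1],[0.001,-0.001,0.097,0,1],[0.001,-0.001,0.097,0,1]]'
python3 -c "
from h import *
o=snap('6');rel([591.2,124.5,119],-8.5)
crop(o['side'],250,110,350,260,4,'pics/s6.png')"
```

```text
time: 8.2
tool_pos: [593.0, 124.0, 120.3]
tcp_rot: [179.0, 0.1, 81.4]
ft_force: [0.4, 0.4, -0.2]
finger_gap: 85.2
row [-0.     -0.002   0.0015] turn -0.002 | t 8.3 pos [593.2 124.2 120.5] rot [1.7896e+02 5.0000e-02 8.1390e+01] phi -8.6 gap 85.0 F [ 0.5  0.5 -0.3]
```

View pics/s6.png

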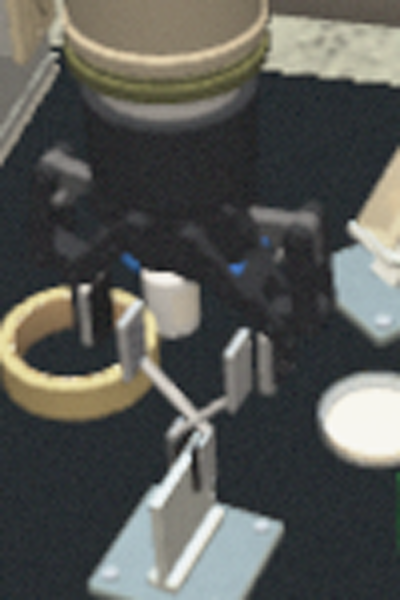

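```bash
python3 -m jog '[[0,0,0.002,0,0.7],[0,0,0.002,0,0.6],[0,0,0.002,0,0.5],[0,0,0.002,0,0.4],[0,0,0.002,0,0.3],[0,0,0.002,0,0.3],[0,0,0.002,0,0.3],[0,0,0.002,0,0.3]]' 30
python3 -c "
from h import *
o=snap('7');rel([591.2,124.5,190],-8.5)
crop(o['side'],250,110,350,260,4,'pics/s7.png')"
```

```text
time: 9.1
tool_pos: [593.2, 124.2, 118.4]
tcp_rot: [179.0, 0.1, 81.4]
ft_force: [0.8, -0.4, -0.3]
finger_gap: 30.2
row [-0.0001 -0.0007 -0.0715] turn -0.002 | t 9.2 pos [593.2 124.2 118.5] rot [1.7896e+02 6.0000e-02 8.1390e+01] phi -8.6 gap 30.5 F [-0.1 -0.3 -1.3]
```

View pics/s7.png

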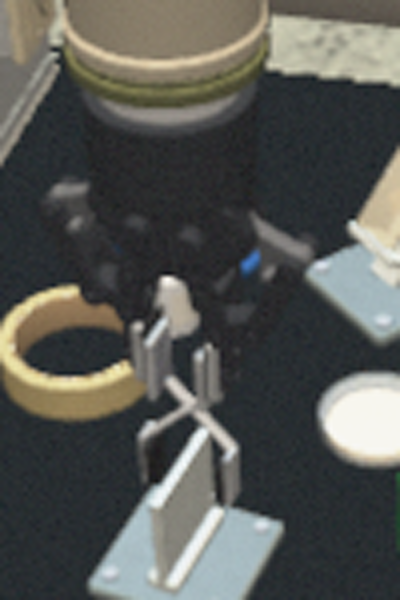

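```bash
python3 -m jog '[[0,0,-0.03,0,0.3],[0,0,-0.07,0,0.3],[0,0,-0.11,0,0.3],[0,0,-0.14,0,0.3],[0,0,-0.16,0,0.3],[0,0,-0.16,0,0.3]]'
python3 -c "
from h import *
o=snap('8');rel([450,500,280],48)
crop(o['side'],250,60,350,210,4,'pics/s8.png')
from bench import r; print(r.sense()['joint_pos'].round(1))"
```

```text
time: 9.8
tool_pos: [592.2, 125.1, 282.9]
tcp_rot: [178.6, -0.1, 81.4]
ft_force: [-0.1, -0.4, -0.9]
finger_gap: 30.3
row [ 0.3499 -0.1949 -0.0059] turn -0.988 | t 9.9 pos [590.4 124.8 278. ] rot [1.7896e+02 5.0000e-02 8.1390e+01] phi -8.6 gap 30.1 F [ 0.2 -0.3 -0.9]
[ 7.3  6.2 81.8 -0.3 91.  15.9]
```

View pics/s8.png

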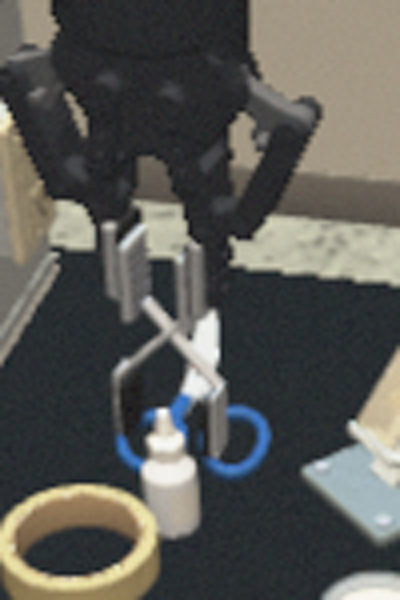

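```bash
python3 -m jog '[[0.4,-0.23,-0.01,-0.988,0.3],[0.4,-0.23,-0.01,-0.988,0.3],[0.4,-0.23,-0.01,-0.988,0.3],[0.4,-0.23,-0.01,-0.988,0.3],[0.4,-0.23,-0.01,-0.988,0.3],[0.4,-0.23,-0.01,-0.988,0.3],[0.4,-0.23,-0.01,-0.988,0.3],[0.4,-0.23,-0.01,-0.988,0.3],[0.4,-0.23,-0.01,-0.988,0.3],[0.4,-0.23,-0.01,-0.988,0.3],[0.4,-0.23,-0.01,-0.988,0.3]]'
python3 -c "
from h import *
rel([600,700,280],48)
from bench import r; print(r.sense()['joint_pos'].round(1))"
```

```text
time: 11.0
tool_pos: [420.7, 555.8, 279.8]
tcp_rot: [179.7, 0.9, 138.2]
ft_force: [-0.2, 0.5, -0.7]
finger_gap: 30.2
row [-0.0375  0.227   0.0014] turn 0.003 | t 11.0 pos [420.7 555.8 279.8] rot [179.74   0.9  138.18] phi 48.2 gap 30.2 F [-0.2  0.5 -0.7]
[49.1 21.9 63.4 -0.9 94.4  0.9]
```

```bash
python3 -m jog '[[0,0.05,0,0,0.3],[0,0.1,0,0,0.3],[0,0.15,0,0,0.3],[0,0.2,0,0,0.3],[0,0.22,0,0,0.3],[0,0.22,0,0,0.3],[0,0.22,0,0,0.3]]'
python3 -c "
from h import *
rel([600,700,280],48)
from bench import r; print(r.sense()['joint_pos'].round(1))"
```

```text
time: 11.7
tool_pos: [548.2, 689.8, 255.1]
tcp_rot: [178.9, 0.8, 138.0]
ft_force: [0.1, 0.1, -3.7]
finger_gap: 30.4
row [-0.0321  0.0427 -0.0237] turn 0.001 | t 11.7 pos [548.2 689.8 255.1] rot [178.91   0.83 138.03] phi 48.0 gap 30.4 F [ 0.1  0.1 -3.7]
[ 48.5  66.    1.9  -0.9 111.1   0.2]
```

```bash
python3 -m jog '[[0,0.15,-0.05,0,0.3],[0,0.15,-0.05,0,0.3],[0,0.15,-0.05,0,0.3],[0,0.15,-0.05,0,0.3],[0,0.15,-0.05,0,0.3]]'
python3 -c "
from h import *
rel([600,700,280],48)
from bench import r; print(r.sense()['joint_pos'].round(1))"
```

```text
time: 12.2
tool_pos: [563.5, 697.7, 263.8]
tcp_rot: [176.1, 0.7, 138.0]
ft_force: [0.0, 0.1, -0.9]
finger_gap: 30.3
row [-0.0258  0.0272 -0.0141] turn 0.001 | t 12.2 pos [563.5 697.7 263.8] rot [176.06   0.69 138.04] phi 48.1 gap 30.3 F [ 0.   0.1 -0.9]
[ 48.1  65.8   1.3  -0.7 108.9  -0.2]
```

```bash
python3 -m jog '[[0,0.4,-0.1,0,0.3],[0,0.4,-0.1,0,0.3],[0,0.4,-0.1,0,0.3],[0,0.4,-0.1,0,0.3],[0,0.4,-0.1,0,0.3],[0,0.4,-0.1,0,0.3],[0,0.4,-0.1,0,0.3],[0,0.4,-0.1,0,0.3]]'
python3 -c "
from h import *
rel([600,700,280],48)
from bench import r; print(r.sense()['joint_pos'].round(1))"
```

```text
time: 13.0
tool_pos: [584.4, 704.7, 261.4]
tcp_rot: [173.3, 0.6, 138.0]
ft_force: [0.2, 0.4, -0.0]
finger_gap: 30.6
row [-0.0149  0.009  -0.0175] turn 0.002 | t 13.0 pos [584.4 704.7 261.4] rot [173.34   0.57 138.05] phi 48.1 gap 30.6 F [ 0.2  0.4 -0. ]
[ 47.3  66.1   1.3  -0.5 105.9  -0.9]
```

```bash
python3 -m jog '[[0,0.2,-0.05,0,0.3],[0,0.2,-0.05,0,0.3],[0,0.2,-0.05,0,0.3]]' |sed -n 1,3p; python3 -m jog '[[0,0.3,0.05,0,0.3],[0,0.3,0.05,0,0.3],[0,0.3,0.05,0,0.3]]' |sed -n 1,3p;python3 -m jog '[[0,0.3,-0.2,0,0.3],[0,0.3,-0.2,0,0.3],[0,0.3,-0.2,0,0.3]]' |sed -n 1,3p
```

```text
time: 13.3
tool_pos: [597.5, 713.7, 269.5]
tcp_rot: [170.6, 0.5, 138.1]
time: 13.6
tool_pos: [619.7, 732.5, 233.8]
tcp_rot: [168.1, 0.4, 138.1]
time: 13.9
tool_pos: [618.7, 727.6, 301.0]
tcp_rot: [165.3, 0.3, 138.1]
```

```bash
python3 -m jog '[[0,0.3,0.05,0,0.3],[0,0.3,0.05,0,0.3]]' |sed -n 1,3p; python3 -m jog '[[0,0.3,-0.05,0,0.3],[0,0.3,-0.05,0,0.3]]' |sed -n 1,3p;python3 -m jog '[[0,0.3,-0.05,0,0.3],[0,0.3,-0.05,0,0.3]]' |sed -n 1,3p
python3 -c "
from h import *
o=snap('9');cv2.imwrite('pics/s9.png',o['side']['pixels'][:,:,::-1])
from bench import r; print(r.sense()['joint_pos'].round(1))"
```

```text
time: 14.1
tool_pos: [637.0, 745.1, 286.6]
tcp_rot: [162.3, 0.3, 138.1]
time: 14.3
tool_pos: [647.0, 753.5, 300.3]
tcp_rot: [159.7, 0.2, 138.1]
time: 14.5
tool_pos: [655.5, 760.7, 321.1]
tcp_rot: [156.9, 0.2, 138.1]
[46.1 63.9  1.3  0.6 91.8 -1.9]
```

View pics/s9.png

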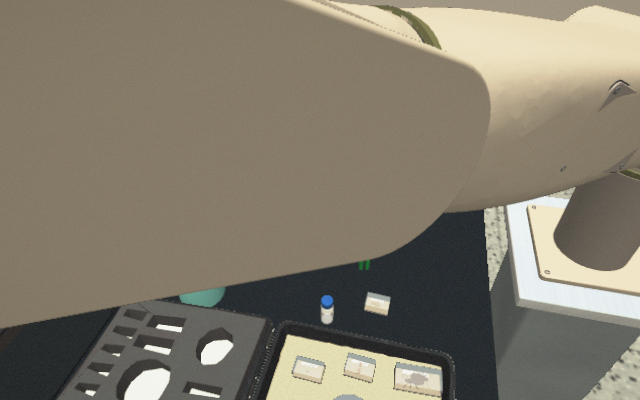

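```bash
python3 -m jog '[[0,0.3,0.1,0,0.3],[0,0.3,0.1,0,0.3]]' |sed -n 1,3p; python3 -m jog '[[0,0.3,0.1,0,0.3],[0,0.3,0.1,0,0.3]]' |sed -n 1,3p
python3 -c "
from h import *
from bench import r; s=r.sense(); print(s['joint_pos'].round(1),s['tcp_rot'])"
```

```text
time: 14.8
tool_pos: [673.0, 778.1, 302.7]
tcp_rot: [154.3, 0.1, 138.2]
time: 15.0
tool_pos: [688.5, 793.2, 288.3]
tcp_rot: [151.8, 0.1, 138.2]
[45.9 67.   1.3  1.  83.6 -2.2] [1.51830759e+02 1.00634150e-01 1.38177706e+02]
```

```bash
python3 -m jog '[[0,0.3,0.05,0,0.3]]' |sed -n 1,3p; python3 -m jog '[[0,-0.15,0,0,0.3],[0,-0.15,0,0,0.3],[0,-0.15,0,0,0.3],[0,-0.15,0,0,0.3]]'
python3 -c "
from h import *
from bench import r; s=r.sense(); print(s['joint_pos'].round(1),s['tcp_rot'])
R=Ro.from_euler('xyz',s['tcp_rot'],degrees=True).as_matrix();print(R.round(3))"
```

```text
time: 15.1
tool_pos: [696.4, 801.1, 290.2]
tcp_rot: [150.0, 0.1, 138.2]
time: 15.5
tool_pos: [643.6, 741.4, 245.0]
tcp_rot: [150.0, 0.1, 138.2]
ft_force: [1.5, 0.8, 0.1]
finger_gap: 30.6
[45.6 41.  46.4  1.4 62.6 -2.9] [1.49964843e+02 6.88063745e-02 1.38197849e+02]
[[-0.745  0.577  0.334]
 [ 0.667  0.646  0.372]
 [-0.001  0.501 -0.866]]
```

```bash
python3 -c "
from h import *
rel([500,350,300]);rel([484,-162,290])"
```

```text
row [-0.1539 -0.308  -0.2414] turn 0.0 | t 15.5 pos [643.6 741.4 245. ] rot [1.4996e+02 7.0000e-02 1.3820e+02] phi 48.2 gap 30.6 F [1.5 0.8 0.1]
row [-0.4833 -0.6529 -0.4288] turn 0.0 | t 15.5 pos [643.6 741.4 245. ] rot [1.4996e+02 7.0000e-02 1.3820e+02] phi 48.2 gap 30.6 F [1.5 0.8 0.1]
```

```bash
python3 -m jog '[[-0.154,-0.308,-0.241,0,0.3],[-0.154,-0.308,-0.241,0,0.3],[-0.154,-0.308,-0.241,0,0.3],[-0.154,-0.308,-0.241,0,0.3],[-0.154,-0.308,-0.241,0,0.3],[-0.154,-0.308,-0.241,0,0.3],[-0.154,-0.308,-0.241,0,0.3],[-0.154,-0.308,-0.241,0,0.3],[-0.154,-0.308,-0.241,0,0.3],[-0.154,-0.308,-0.241,0,0.3]]'
python3 -c "
from h import *
rel([484,-162,290],48)
from bench import r; print(r.sense()['joint_pos'].round(1))"
```

```text
time: 16.5
tool_pos: [500.2, 347.8, 301.5]
tcp_rot: [149.9, 0.1, 138.1]
ft_force: [0.4, 0.5, -0.3]
finger_gap: 30.1
row [-0.3286 -0.3436 -0.1851] turn 0.003 | t 16.5 pos [500.2 347.8 301.5] rot [149.87   0.15 138.07] phi 48.2 gap 30.1 F [ 0.4  0.5 -0.3]
[ 22.6 -19.8 108.4  13.7  64.3 -28.5]
```

```bash
python3 -m jog '[[-0.329,-0.344,-0.185,0,0.3],[-0.329,-0.344,-0.185,0,0.3],[-0.329,-0.344,-0.185,0,0.3],[-0.329,-0.344,-0.185,0,0.3],[-0.329,-0.344,-0.185,0,0.3],[-0.329,-0.344,-0.185,0,0.3],[-0.329,-0.344,-0.185,0,0.3],[-0.329,-0.344,-0.185,0,0.3],[-0.329,-0.344,-0.185,0,0.3],[-0.329,-0.344,-0.185,0,0.3],[-0.329,-0.344,-0.185,0,0.3],[-0.329,-0.344,-0.185,0,0.3],[-0.329,-0.344,-0.185,0,0.3]]'
python3 -c "
from h import *
o=snap('10');cv2.imwrite('pics/s10.png',o['side']['pixels'][:,:,::-1])
rel([484,-162,164],48)
from bench import r; print(r.sense()['joint_pos'].round(1))"
```

```text
time: 17.8
tool_pos: [484.4, -162.0, 289.6]
tcp_rot: [149.9, 0.1, 138.1]
ft_force: [0.7, -0.1, -0.1]
finger_gap: 30.1
row [ 1.000e-04 -6.410e-02  1.084e-01] turn 0.004 | t 17.9 pos [ 484.5 -161.1  289.9] rot [149.86   0.15 138.17] phi 48.3 gap 30.2 F [-0.3  0.2 -1.2]
[-45.7 -13.6 104.6  30.1  90.9 -93.9]
```

View pics/s10.png

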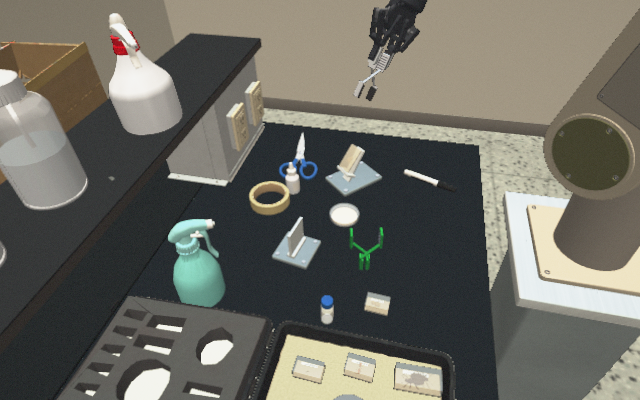

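```bash
python3 -m jog '[[0,-0.064,0.108,0.003,0.3],[0,-0.064,0.108,0.003,0.3],[0,-0.064,0.108,0.003,0.3],[0,-0.064,0.108,0.003,0.3],[0,-0.064,0.108,0.003,0.3],[0,-0.064,0.108,0.003,0.3]]'
python3 -c "
from h import *
o=snap('11');crop(o['side'],310,90,410,200,6,'pics/s11.png');crop(o['top'],340,160,440,240,7,'pics/t11.png')
rel([484,-162,164],48)
from bench import r; print(r.sense()['joint_pos'].round(1))"
```

```text
time: 18.5
tool_pos: [485.3, -162.6, 167.1]
tcp_rot: [149.9, 0.3, 138.1]
ft_force: [-0.9, 0.5, 0.8]
finger_gap: 30.1
row [ 0.0015 -0.0015  0.0025] turn 0.004 | t 18.6 pos [ 485.2 -163.   166.9] rot [149.87   0.3  138.05] phi 48.2 gap 30.2 F [ 0.8 -0.5 -0.3]
[ -45.8   -8.3  113.1   30.7   78.9 -101. ]
```

View pics/s11.png

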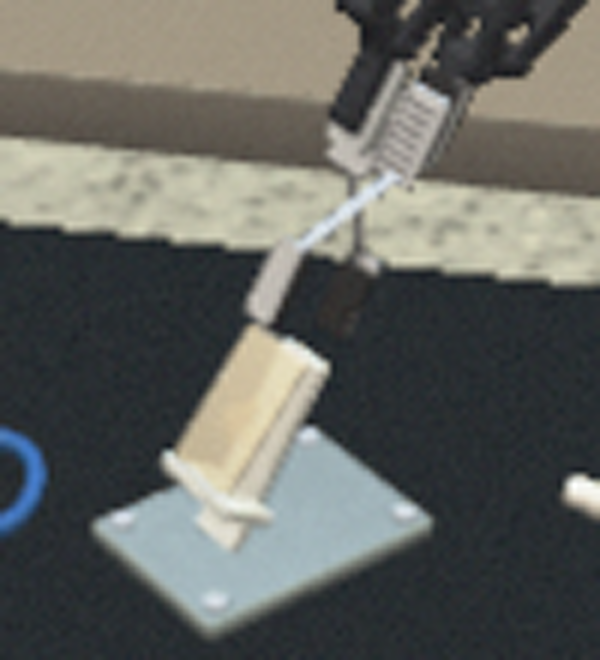

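View pics/t11.png

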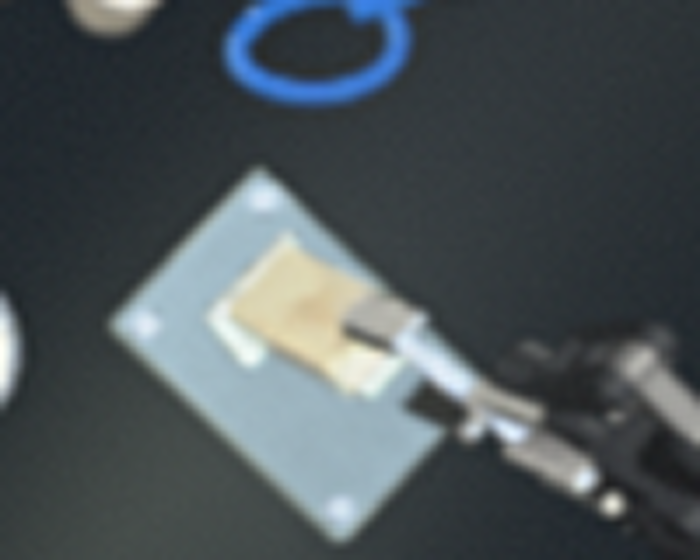

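Run:
```python
from h import *
from bench import r
st=r.sense(); R=Ro.from_euler('xyz',st['tcp_rot'],degrees=True).as_matrix(); p=st['tool_pos']
tx,ty,tz=R.T
S=np.array([522.3,-117.1,68]); a=np.radians(48.);x=np.array([.866*np.cos(a),.866*np.sin(a),.5]);z=np.array([-.5*np.cos(a),-.5*np.sin(a),.866]);y=np.cross(z,x)
pts={}
for sx in(-9,9):
    pts[f'fjaw tip out {sx}']=p+65.5*tz+25*ty+sx*tx
    pts[f'bjaw tip out {sx}']=p+65.5*tz-25*ty+sx*tx
for s_ in(-12,12):
    pts[f'tongue back top {s_}']=S-14.5*x+32*z+s_*y
    pts[f'tongue front top {s_}']=S-8.5*x+32*z+s_*y
for s_ in(-20,16): pts[f'block front top {s_}']=S+8.5*x+32*z+s_*y
im={}
for n,o,k in(("side",(310,90),6),("top",(340,160),7)):
    d=load(n,11); c=cv2.resize(d["pixels"][o[1]:o[1]+(110 if n=="side" else 80),o[0]:o[0]+100,::-1],None,fx=k,fy=k,interpolation=cv2.INTER_CUBIC)
    for kk,X in pts.items():
        u=(proj(d,X)[0]-o+.5)*k; print(n,kk,u.round(0))
        cv2.circle(c,tuple(int(v) for v in u),3,(0,0,255) if 'jaw' in kk else (0,255,0) if 'tongue' in kk else (255,0,0),1)
    cv2.imwrite(f'pics/{n}11a.png',c)
```

```text
side fjaw tip out -9 [248. 292.]
side bjaw tip out -9 [329. 309.]
side fjaw tip out 9 [276. 313.]
side bjaw tip out 9 [358. 329.]
side tongue back top -12 [292. 344.]
side tongue front top -12 [283. 342.]
side tongue back top 12 [330. 372.]
side tongue front top 12 [320. 370.]
side block front top -20 [243. 328.]
side block front top 16 [299. 370.]
top fjaw tip out -9 [382. 285.]
top bjaw tip out -9 [457. 381.]
top fjaw tip out 9 [346. 323.]
top bjaw tip out 9 [422. 418.]
top tongue back top -12 [409. 346.]
top tongue front top -12 [400. 335.]
top tongue back top 12 [363. 396.]
top tongue front top 12 [354. 385.]
top block front top -20 [390. 286.]
top block front top 16 [320. 361.]
```

View pics/side11a.png

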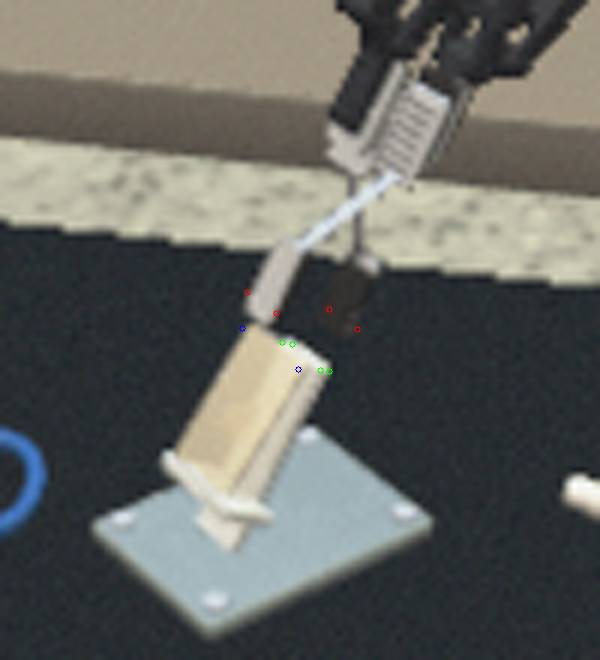

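View pics/top11a.png

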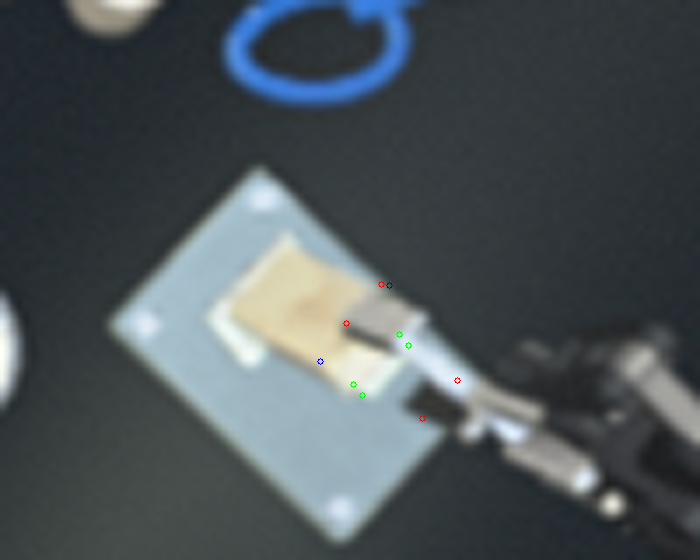

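Run:
```python
from h import *
from bench import r
st=r.sense(); p=st['tool_pos']
S=np.array([522.3,-117.1,68]); a=np.radians(48.);x=np.array([.866*np.cos(a),.866*np.sin(a),.5]);z=np.array([-.5*np.cos(a),-.5*np.sin(a),.866]);y=np.cross(z,x)
print([(p-S)@v for v in(x,y,z)])
```

```text
[np.float64(-1.5791066946110632), np.float64(-3.098845948719446), np.float64(115.10012812687893)]
```

```bash
python3 -m jog '[[0.002,-0.001,0.004,0,0.3],[0.002,-0.001,0.009,0,0.3],[0.002,-0.001,0.014,0,0.3],[0.002,-0.001,0.018,0,0.3],[0.002,-0.001,0.02,0,0.3],[0.002,-0.001,0.02,0,0.3]]'
python3 -c "
from h import *
o=snap('12');crop(o['side'],310,90,410,200,6,'pics/s12.png');crop(o['top'],340,160,440,240,7,'pics/t12.png')
rel([484,-162,164],48)
from bench import r; p=r.sense()['tool_pos']
S=np.array([522.3,-117.1,68]); a=np.radians(48.);x=np.array([.866*np.cos(a),.866*np.sin(a),.5]);z=np.array([-.5*np.cos(a),-.5*np.sin(a),.866]);y=np.cross(z,x)
print([(p-S)@v for v in(x,y,z)])
"
```

```text
time: 19.2
tool_pos: [489.7, -154.4, 148.5]
tcp_rot: [149.9, 0.2, 138.1]
ft_force: [-0.6, 0.9, 0.0]
finger_gap: 30.6
row [-0.0005 -0.0005 -0.0176] turn 0.004 | t 19.3 pos [ 489.9 -154.8  149. ] rot [149.86   0.29 138.05] phi 48.2 gap 30.4 F [-0.5 -0.7 -0.1]
[np.float64(-2.5482906661018276), np.float64(-1.1639518377080333), np.float64(95.02927028147673)]
```

View pics/s12.png

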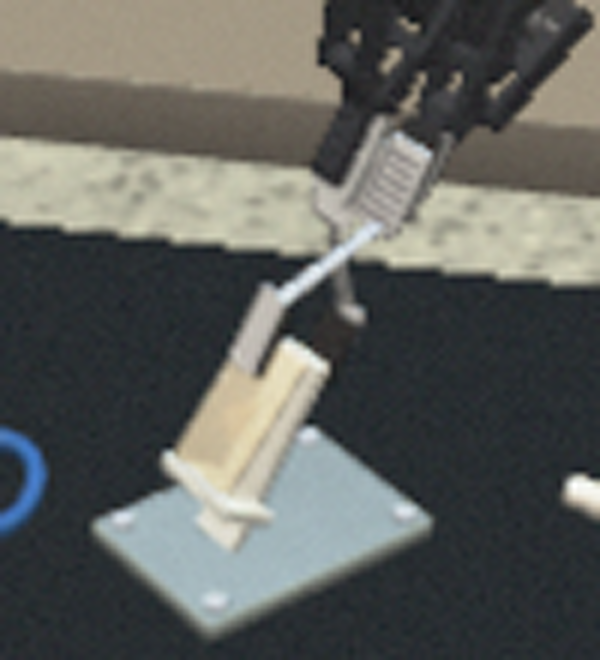

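View pics/t12.png

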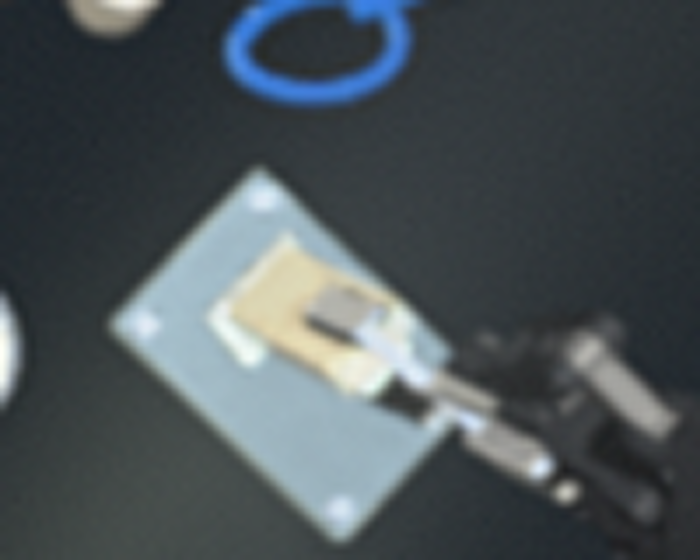

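```bash
python3 -m jog '[[0,0,0.004,0,0.3],[0,0,0.008,0,0.3],[0,0,0.012,0,0.3],[0,0,0.014,0,0.3],[0,0,0.014,0,0.3]]'
python3 -c "
from h import *
o=snap('13');crop(o['side'],310,90,410,200,6,'pics/s13.png');crop(o['top'],340,160,440,240,7,'pics/t13.png')
from bench import r; p=r.sense()['tool_pos']
S=np.array([522.3,-117.1,68]); a=np.radians(48.);x=np.array([.866*np.cos(a),.866*np.sin(a),.5]);z=np.array([-.5*np.cos(a),-.5*np.sin(a),.866]);y=np.cross(z,x)
print([(p-S)@v for v in(x,y,z)])
"
```

```text
time: 19.8
tool_pos: [494.5, -149.2, 136.4]
tcp_rot: [149.9, 0.2, 138.1]
ft_force: [1.1, 0.4, -0.6]
finger_gap: 30.0
[np.float64(-2.49169368336365), np.float64(-1.1717630160166062), np.float64(80.97905148438593)]
```

View pics/s13.png

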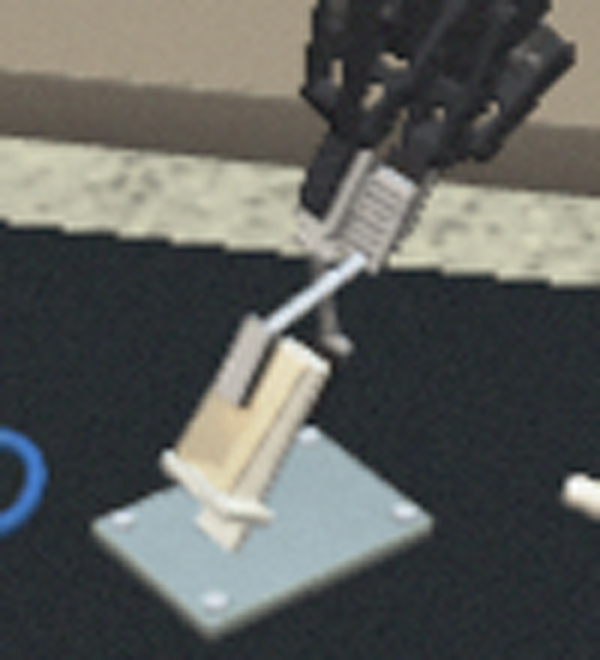

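View pics/t13.png

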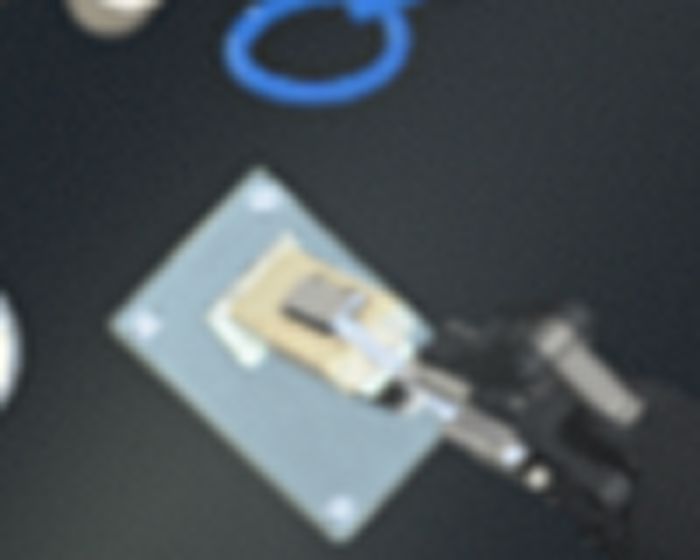

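```bash
python3 -m jog '[[0,0,0,0,0.38],[0,0,0,0,0.42],[0,0,0,0,0.46],[0,0,0,0,0.5],[0,0,0,0,0.54],[0,0,0,0,0.6],[0,0,0,0,0.7]]' 20
python3 -c "
from h import *
o=snap('14');crop(o['side'],310,90,410,200,6,'pics/s14.png');crop(o['top'],340,160,440,240,7,'pics/t14.png')
rel([484,-162,164],48)"
```

```text
time: 20.6
tool_pos: [494.9, -149.5, 137.3]
tcp_rot: [149.8, 0.3, 138.1]
ft_force: [-0.1, 0.1, 0.2]
finger_gap: 59.5
row [-0.0004 -0.0009 -0.0315] turn 0.004 | t 20.7 pos [ 494.9 -149.5  137.2] rot [149.84   0.31 138.06] phi 48.2 gap 59.8 F [ 0.1  0.1 -0.3]
```

View pics/s14.png

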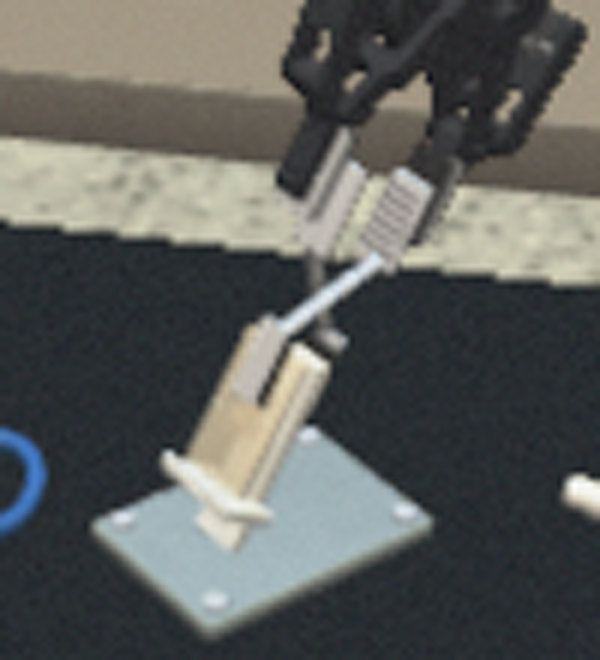

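View pics/t14.png

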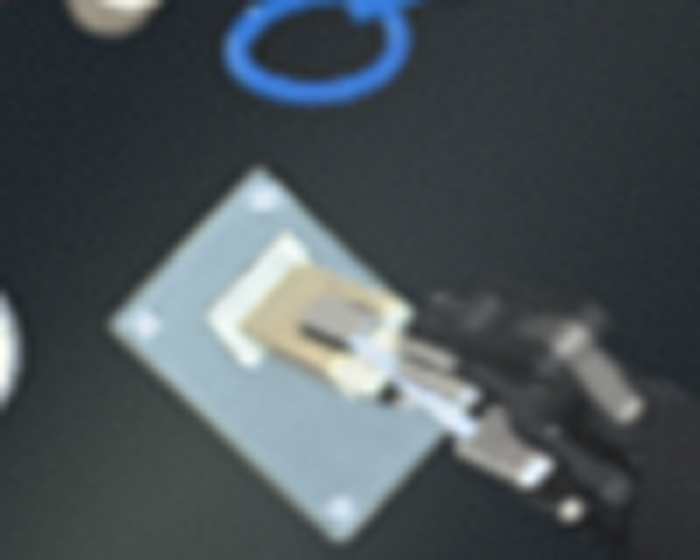

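```bash
python3 -m jog '[[0,0,0,0,1],[0,0,-0.02,0,1],[0,0,-0.06,0,1],[0,0,-0.1,0,1],[0,0,-0.15,0,1],[0,0,-0.15,0,1]]' 20
python3 -c "
from h import *
o=snap('15');crop(o['side'],320,110,400,200,7,'pics/s15.png');crop(o['top'],340,160,440,240,7,'pics/t15.png')
rel([484,-162,164],48)"
```

```text
time: 21.3
tool_pos: [444.8, -208.9, 273.8]
tcp_rot: [149.9, 0.9, 138.0]
ft_force: [1.0, -0.6, -0.2]
finger_gap: 85.3
row [ 0.0011 -0.001   0.1202] turn 0.005 | t 21.4 pos [ 444.3 -206.3  268.5] rot [149.87   0.5  137.99] phi 48.3 gap 85.7 F [0.4 0.3 0.2]
```

View pics/s15.png

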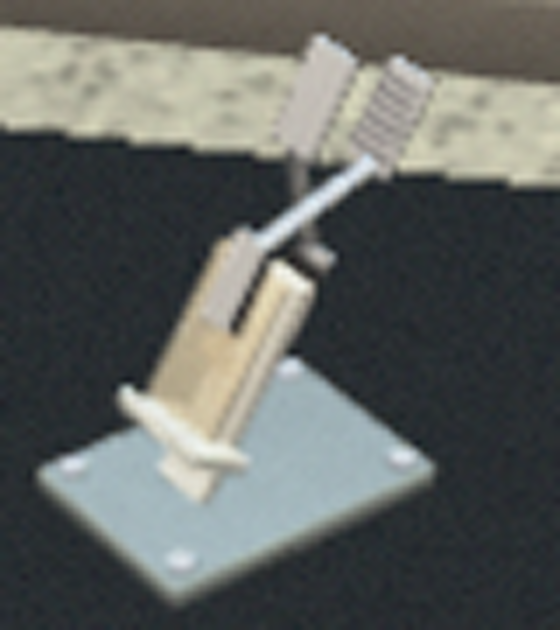

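View pics/t15.png

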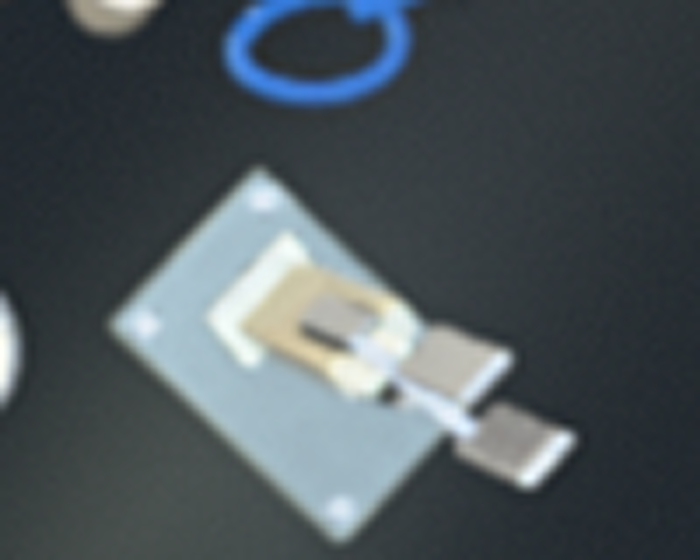

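Run:
```python
from h import *
S=np.array([522.3,-117.1,68.5]); a=np.radians(48.);x=np.array([.866*np.cos(a),.866*np.sin(a),.5]);z=np.array([-.5*np.cos(a),-.5*np.sin(a),.866]);y=np.cross(z,x)
for n,o,k,w,h in(("side",(320,120),9,65,65),("top",(360,185),10,60,45)):
    d=load(n,15); c=cv2.resize(d["pixels"][o[1]:o[1]+h,o[0]:o[0]+w,::-1],None,fx=k,fy=k,interpolation=cv2.INTER_CUBIC)
    q=lambda X:tuple(int(v) for v in (proj(d,X)[0]-o+.5)*k)
    def poly(xx,ys,zs,col):
        P=[q(S+xx*x+yy*y+zz*z) for yy,zz in((ys[0],zs[0]),(ys[1],zs[0]),(ys[1],zs[1]),(ys[0],zs[1]))]
        cv2.polylines(c,[np.array(P)],True,col,1)
    poly(8.5,(-19.5,16.5),(-32,32),(255,0,0)); poly(-8.5,(-12,12),(-32,32),(0,255,0))
    poly(13.5,(-22,22),(-32,-29.5),(0,0,255))
    cv2.imwrite(f'pics/{n}15a.png',c)
```

```text
(no output)
```

View pics/side15a.png

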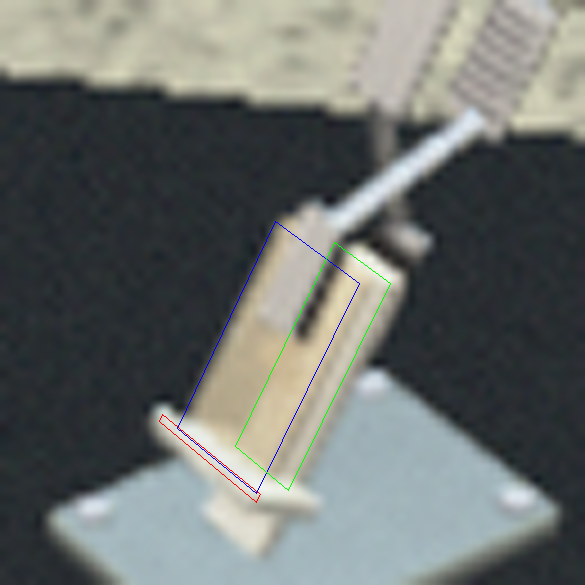

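View pics/top15a.png

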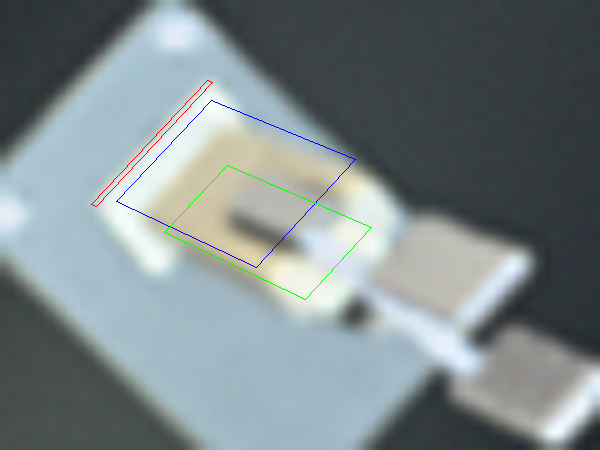

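Run:
```python
from h import *
a=load("top",0);b=load("top",15)
d=np.abs(a["pixels"].astype(int)-b["pixels"]).max(2)>60
n,_,st,_=cv2.connectedComponentsWithStats(d.astype(np.uint8))
print([s.tolist() for s in st[1:] if s[4]>8])
a=load("side",0);b=snap("16")["side"]
d=np.abs(a["pixels"].astype(int)-b["pixels"]).max(2)>60
n,_,st,_=cv2.connectedComponentsWithStats(d.astype(np.uint8))
print([s.tolist() for s in st[1:] if s[4]>8])
cv2.imwrite('pics/s16.png',b["pixels"][:,:,::-1])
c=load("side",15); print(np.abs(c["pixels"][110:200,320:400].astype(int)-b["pixels"][110:200,320:400]).max())
```

```text
[[283, 153, 11, 12, 67], [279, 180, 9, 4, 24], [375, 198, 11, 11, 52], [394, 203, 5, 5, 15], [383, 206, 5, 4, 12], [402, 207, 11, 9, 50], [401, 217, 21, 13, 145], [464, 216, 95, 91, 3242], [444, 223, 15, 10, 58], [308, 232, 12, 17, 124], [547, 259, 7, 10, 33], [569, 259, 47, 20, 270], [565, 261, 3, 4, 9], [541, 269, 3, 4, 11], [619, 278, 9, 9, 21], [536, 282, 4, 5, 9], [538, 289, 51, 43, 762], [572, 298, 7, 7, 25], [607, 298, 15, 14, 40], [599, 311, 3, 5, 9], [590, 313, 9, 16, 77], [600, 314, 6, 6, 17], [566, 343, 11, 12, 24], [0, 360, 60, 40, 1213], [551, 361, 8, 8, 17], [260, 372, 60, 28, 1011], [533, 380, 7, 6, 12]]
[[384, 0, 65, 69, 2292], [580, 8, 60, 116, 3432], [545, 110, 48, 19, 640], [594, 113, 19, 40, 64], [364, 115, 7, 4, 20], [341, 132, 35, 36, 274], [534, 136, 63, 54, 2126], [363, 145, 5, 4, 14], [600, 147, 6, 9, 12], [292, 162, 5, 10, 12], [350, 164, 5, 9, 11], [279, 187, 34, 33, 282], [370, 210, 18, 28, 388], [297, 220, 3, 12, 20]]
16
```

View pics/s16.png

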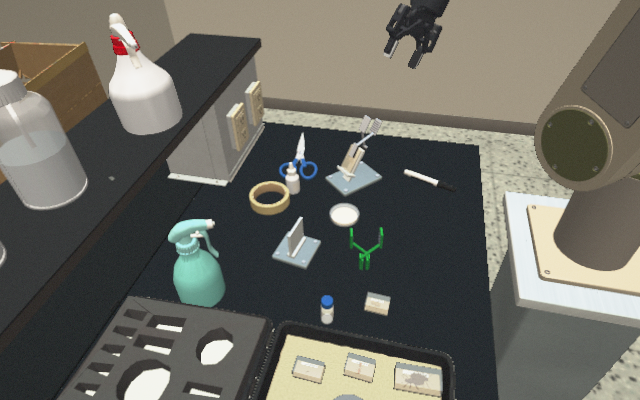

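The side view shows the tweezers clamped over the block and tongue at about (355,150). The gripper is clear at (415,35) and the bystanders haven't moved, so I'm handing in.

```bash
python3 -c "
from bench import r
print(r.hand_in(), r.sense()['time'])"
```

```text
the job is handed in; nothing more can be done
the job is handed in; nothing more can be done
```

The block is on the stand's ledge against the tongue. The steel tweezers are clamped over block and tongue, and I handed the job in at about 21.5 s.

**What I did:**
- **Block:** I set it upright on the ledge and let go. It tipped back to lean at the tongue's angle.
- **Tilting the tool:** The moves cannot tilt the tool. With the tweezers held open, I pushed the arm against its reach limit in small steps until the tool leaned the 30 degrees the tongue needs.
- **Clipping:** I slid the jaws about 21 mm down over block and tongue, felt no contact force, then released and backed off.

**What the last checks showed:**
- The tweezers lie along the tongue, with one jaw in front of the block and one behind the tongue. The gripper is clear.
- The stand area did not change between the last two pictures. Comparing with the first pictures, the only other changes were the block, the tweezers and the arm, so the bystanders are where they were.

**What did not match:**
- **Gap before clamping:** When I let go of the block it was resting about 5 mm short of the tongue, near the lip. I only noticed after the closing jaws pulled it in. No gap is visible in the last pictures.
- **Sideways offset:** The block sits about 1–3 mm off the tongue's centre line, and the jaws about 1 mm off it on the same side.
- **Seat position:** My estimate of the seated position was off by about 2–3 mm in the top view. I judged the final fit against the lip and tongue as they appear in the picture.

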